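Hang a rocker bracket level on the peg of a repair bench

ROBOT

A 6-joint arm with a two-finger parallel gripper is mounted at the origin on the work surface. World frame = base frame: x ahead of the robot, y to its left, z up, the work surface at z = 0. Lengths are in m, angles in rad, forces in N, time in s.
With the tool pointing down it reaches from about 0.425 to 1.125 m from the base axis. Payload 14.9 kg.
Tool frame: the origin (TCP) lies midway between the tips of the shut fingers; the grasp point (between the pads) lies 19 mm behind it; z points along the fingers, x is the direction in which the jaws open and shut, and the axes are right-handed (so a half turn about z gives the same grasp; the last joint's range is limited). The gripper opens to 91 mm and grips with 3 to 60 N. Pads are 32 mm wide; open, the fingers measure 118 mm over their backs; the gripper's body (76 mm by 178 mm) begins 60 mm behind the grasp point.
Start: joints at [-1.275, 0.379, 1.734, -0, 1.028, -0.033], TCP at [0.226, -0.663, 0.214] pointing down, gripper open.
Joint ranges: [-2.77, 2.77], [-0.74, 2.19], [0, 2.66], [-1.06, 4.2], [0.31, 2.87], [-3.08, 3.08]. Speed limits (rad/s): [1.89, 1.89, 2.39, 3.14, 3.14, 3.14].

INTERFACE

Orientations are given as a rotation vector (axis times angle).
In Python, from rig import state, capture, calibration, close_job, spot_in, trace gives the robot as it stands.
- The arm moves only by the tool carry_out, never from a script. Its arguments are lists of equal length, an entry for each row: "travel": the shift along the tool's x, y, z in m, a list of three; "twist": the turn about the tool's z in rad. In form: {"travel": [[dx, dy, dz], ...], "twist": [twist, ...]}. A call has 1 to 8 rows; each row is the pose to reach, as a shift and turn from the pose commanded when the call began, along the tool's axes at that moment; what a row does not reach only later rows make up. A row lasts 1/10 s, in which the tool goes at most 50 mm and 8.59 degrees, less where a joint would pass 70% of its speed; a pose out of reach is approached as far as the arm can. A call with a gripper value outside its range is refused whole. "jaw" is the closure, from 0 (fully open) to 1 (shut), set as the call begins (left out, the last holds). The fingers move at their own pace and stop on an object; "squeeze" is the grip in N (left out, the last holds). Time passes only in rows, so rows that repeat a pose let the fingers close. It gives the time, the measured TCP pose, the force and the opening at its end, in the units of the state.
- state(): the state, without advancing time (a new reading comes with each control period).
- capture(name): name is "scene" or "top" or "wrist"; returns the picture (384x512x3 uint8, red, green, blue); there is no depth.
- calibration(name): a dict with "fovy" (degrees; the focal length in pixels is half the picture's height over the tangent of half this angle, whatever the lens; pixels are square), "cx", "cy" (the principal point, pixels), "rvec" (rotation vector, rad) and "tvec" (3), from world to camera coordinates, as OpenCV has them; the wrist camera has in their place "mount" (4x4, takes a point from camera to tool coordinates, whose origin is the TCP and whose axes are the tool frame's). Camera axes: x right, y down, z forward; pixel columns grow to the right and rows downward; lengths in m; the calibration is good to about 2 mm. A picture is of the moment at which its call begins: read the wrist's pose just before it. calibration takes no time and is no camera call.
- close_job(): hands the job in, once; it reports no verdict.
Trained networks look in the newest picture that a camera, given by its name, has taken for a name from the list of things; names that differ only in an ending like _2 or _b are one class to them, and where a whole thing is asked for, a point or a joint stands for the part that bears it (a point fixed in the world has none). Each returns a list of dicts, best first, with "confidence" (0 to 1); they miss things now and then, are a little off and sometimes report something else, mostly with a low value. They report only what shows in the picture. A call takes as long as a camera call. They do not tell look-alikes from the thing itself.
- spot_in(camera, label): "rect" ([left, top, width, height] as shares, 0 to 1, of the picture: columns of its width, rows of its height, round what is visible of it).
- trace(camera, label): "mask" (384x512 bool, what is visible of it) and "rect" ([left, top, width, height] as shares, 0 to 1, of the picture: columns of its width, rows of its height, round what is visible of it).
The state is a dict: "time_s": time; "joints": joint angles; "joint_velocities": joint speeds; "effort": joint torques, N m; "tool_pos": TCP position; "ee_rot": TCP orientation; "contact_force": force on the tool from outside, world axes, zero at the start; "moment": the same for the moment, N m; "width": finger opening in m.
Only numpy, scipy, OpenCV 4.12 (cv2) and the standard library are available. Lean on these libraries where they do the work, as an engineer would, in place of code of your own. Each camera call takes 0.05 s, during which the arm holds its last target.

TASK

Take the blue L-shaped rocker bracket out of its rack and hang it on the brass peg of the stand by the one hole that lets it hang level with its lever lying to the side it has flopped to, pushed back along the peg until it meets the brass collar. Feel gently for the peg, never shove hard against the stand, and let go so that the bracket hangs free; leave the other things on the bench alone.

Things in the scene. Friction and masses are not known exactly. Their poses are not given: they have to be found in the camera images.
- bracket_bar (a point): Centre of the top bar of the blue plastic L-plate bracket, the thing to grasp. Plate 8 mm thick along x, bar 200 mm along y, 56 mm high along z, all centred here; z up. Pinch the bar's top edge (28 mm above this point) across its thickness, fingertips at most 20 mm below the edge so they stay clear of the holes. The +x face goes towards the stand's collar.
- hole_row (a point): Middle of the row of six round 11 mm through holes, at y +20, z -10 mm of the bar's centre (38 mm below the top edge). Holes at y = -40, -16, +8, +32, +56 and +80 mm of the bar's centre. Plate without lever: 130 g, centre of mass at y +20, z -20 mm of the bar's centre.
- leg_foot (a point): Middle of the lower end of the bracket's leg. The leg is 36 mm wide (y 64 to 100 mm of the bar's centre) and reaches down to 128 mm below the bar's centre.
- lever_pivot (a point): Pivot of the red forked lever with two steel discs (36 mm across, one on each face of the plate, outer faces 20 mm from its mid-plane), at y +20, z -34 mm of the bar's centre. The lever weighs 235 g within 8 percent, its centre of mass 62 mm from the pivot.
- rocker (a joint): Angle (rad) of the lever about the bracket's x. 0 is straight up; it swings freely and lies, from the start, on one of its two stops: +2.0 (discs on the bracket's -y side) or -2.0 (discs on the +y side, the leg's side), and stays there while the bracket is upright. From the pivot, its centre of mass lies along y by -sin(angle), along z by cos(angle).
- rack: Dark rack, base 130 x 240 x 10 mm, origin under its centre, axes as the bracket's. It holds the bar's centre 148 mm above the bench: leg foot 25 mm deep in a socket at y +82 mm, bar's other end in a fork at y -88 mm whose cheeks reach 143 mm above the bench (11 mm slots). Lift straight up 40 mm before any sideways move, 180 mm to pass the leg over fork or stand.
- stand: Hanging stand, fixed to the bench: base 150 x 130 x 12 mm, origin on the bench below the post's front face; 30 mm square post (x 0 to 30 mm), 169 mm high. A red clamp on the post carries a brass peg that points along the stand's -x. Clamp and peg do not give way. The clamp reaches 9 mm above the peg's axis.
- peg_mark (a point): Nominal centre of the front face of the peg's brass collar (18 mm diameter, 6 mm thick), 165 mm above the bench, axes as the stand's. The clamp is set up to 9 mm higher or lower than this mark, which is not measured: find the peg by feel or sight. Along x and y the mark is true. Behind the collar the peg runs on 37 mm to the clamp. When home, the bracket's mid-plane is at x -4 mm.
- tip_mark (a point): Nominal end of the brass peg (6 mm diameter, round end), 40 mm in front of the collar face along the stand's -x; like peg_mark, the true peg is up to 9 mm higher or lower.
- jug: Bystander: clear plastic cup, 90 mm wide, 120 mm high, origin under its centre
- cleaner: Bystander: white bottle, 60 mm wide, 170 mm high
- tamper: Bystander: steel coffee tamper, 54 mm wide, 86 mm high
- partsbin: Bystander: yellow parts bin, 140 x 200 x 50 mm
- spare_plate: Bystander: flat blue plate with three holes, 50 x 140 x 8 mm
- screwdriver: Bystander: red screwdriver lying on the bench
- wrench: Bystander: steel wrench lying on the bench
- gasket_ring: Bystander: orange ring, 60 mm wide, 8 mm high
There are look-alikes about, which are no part of the job. Leave any green or orange look-alike of the stand alone.

How it is judged:
On the way, in this order (a step that is already met when the one before it is completed fails the run):
1. the bracket is lifted clear of the rack (height (world z) of bracket_bar above 0.178 m and contact force between bracket and rack below 0.05 N), for 0.2 s.
2. the bracket is on the peg: threaded by a hole and more than 10 mm past the peg's tip (x of bracket_bar in the frame of peg_mark between -0.03 and 0.004 m and z of bracket_bar in the frame of peg_mark between -0.012 and 0.026 m and (y of bracket_bar in the frame of peg_mark between 0.035 and 0.045 m or y of bracket_bar in the frame of peg_mark between 0.011 and 0.021 m or y of bracket_bar in the frame of peg_mark between -0.013 and -0.003 m or y of bracket_bar in the frame of peg_mark between -0.037 and -0.027 m or y of bracket_bar in the frame of peg_mark between -0.061 and -0.051 m or y of bracket_bar in the frame of peg_mark between -0.085 and -0.075 m)), for 0.2 s.
At the end, for the whole second after the job is handed in: The bracket hangs free and at rest on the peg by the hole over its balance point, upright within 0.12 rad (7 degrees) both ways, square to the peg within 0.2 rad, its back face within 6 mm of the collar, not held by the gripper; the lever still lies at its stop (angle between bracket_bar's own z axis and vertical below 0.12 rad and angle between the x axis of bracket_bar and the x axis of peg_mark, either way round below 0.2 rad and x of bracket_bar in the frame of peg_mark between -0.01 and 0.002 m and z of bracket_bar in the frame of peg_mark between -0.009 and 0.021 m and ((value of joint rocker below -1.5 rad and y of bracket_bar in the frame of peg_mark between -0.063 and -0.049 m) or (value of joint rocker above 1.5 rad and y of bracket_bar in the frame of peg_mark between 0.009 and 0.023 m)) and contact force between bracket and stand above 1 N and contact force between bracket and the fingers below 0.05 N and linear speed of bracket below 0.03 m/s and angular speed of bracket below 0.3 rad/s); the robot touches nothing.
It fails at once if the bracket is shoved against the stand with more than 20 N (contact force between bracket and stand above 20 N).
It fails at once if the robot's fingers or arm push the stand with more than 15 N (contact force between any of the fingers, the arm and stand above 15 N).
It fails at once if a bystander is displaced by more than 30 mm (distance of any of jug, cleaner, tamper, partsbin, spare_plate, screwdriver, wrench, gasket_ring from where it was at the start of the episode above 0.03 m).
It also fails if it takes over 64 s, if anything falls off the work surface, if the arm or the gripper's body presses on something with over 40 N, if the wrist force passes 120 N, or if a joint passes its speed limit or range.

## Working session

There is one attempt and no reset: what is moved stays moved. The work goes in short steps, Python scripts to look and compute and a tool call to move; the robot and the scene stay as the last step left them, time stands still between calls to the robot, and variables do not carry over. Pictures are saved under pics/ and viewed, and the job is handed in when it is done.

Besides the shell and the picture viewer there is one more tool, called after "Call:" as name([rows], argument=value, ...), one row to a line, values as JSON. carry_out: Moves the arm, as the interface text tells. Its arguments: {"type":"object","properties":{"travel":{"type":"array","items":{"type":"array","items":{"type":"number"}}},"twist":{"type":"array","items":{"type":"number"}},"jaw":{"type":"number"},"squeeze":{"type":"number"}},"required":["travel","twist"]}

```bash
ls; mkdir -p pics; python3 - <<'E'
from rig import *
import cv2
print(state())
for n in ["scene","top","wrist"]:
    im=capture(n); cv2.imwrite(f"pics/{n}0.png",im[:,:,::-1]); print(n,calibration(n))
E
```

```text
pics
{'time_s': 0.0, 'joints': array([-1.27532573e+00,  3.79412754e-01,  1.73477579e+00, -2.16884774e-05,
        1.02852260e+00, -3.33088779e-02]), 'joint_velocities': array([-0.00103208,  0.00073628, -0.00241248, -0.00259879, -0.00118929,
       -0.00104318]), 'effort': array([-4.31599869e-05, -7.63726258e+01, -4.34363258e+01,  6.51042676e-02,
        4.24378167e-02, -9.47768763e-05]), 'tool_pos': array([ 0.22588868, -0.66212705,  0.2132878 ]), 'ee_rot': array([-2.55450086e+00,  1.82755127e+00,  1.41150779e-03]), 'contact_force': array([-0.44189714, -0.83054065,  0.82885555]), 'moment': array([-0.02261229,  0.01110765,  0.00084351]), 'width': 0.09126411478686575}
scene {'fovy': 45.667158050326215, 'cx': 256.2490432722219, 'cy': 198.25141489752997, 'rvec': array([ 0.67982642,  2.45410697, -1.35238853]), 'tvec': array([ 0.46211997, -0.05480602,  1.73670597])}
top {'fovy': 44.594467802193506, 'cx': 251.74010556555265, 'cy': 184.81063701379716, 'rvec': array([ 2.18552178, -2.16263931,  0.11601129]), 'tvec': array([-0.01124628,  0.53670385,  1.56987576])}
wrist {'fovy': 69.56772115543376, 'cx': 254.48039005577405, 'cy': 196.8629905410762, 'mount': array([[ 9.99999943e-01, -2.12685862e-04,  2.60565721e-04,
        -1.47424871e-05],
       [ 1.30826886e-04,  9.59643865e-01,  2.81218128e-01,
        -7.87261001e-02],
       [-3.09861415e-04, -2.81218078e-01,  9.59643838e-01,
        -1.71364814e-01],
       [ 0.00000000e+00,  0.00000000e+00,  0.00000000e+00,
         1.00000000e+00]])}
```

View pics/scene0.png

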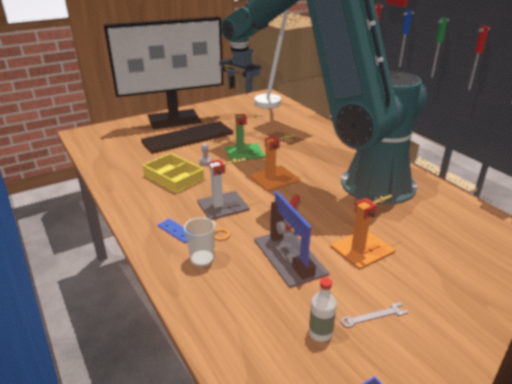

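View pics/top0.png

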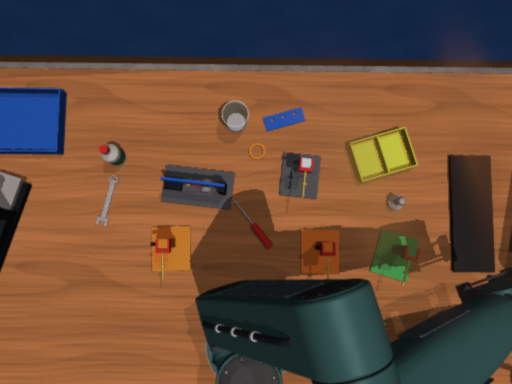

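View pics/wrist0.png

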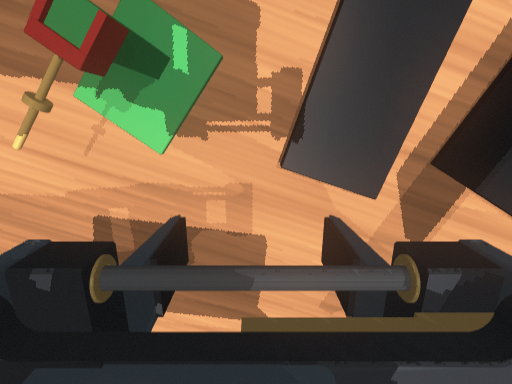

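```bash
cat > h.py <<'E'
import numpy as np, cv2
from rig import *
def cam(n,st=None):
    c=calibration(n); f=192/np.tan(np.radians(c['fovy']/2))
    K=np.array([[f,0,c['cx']],[0,f,c['cy']],[0,0,1]])
    if 'mount' in c:
        T=np.eye(4);T[:3,:3]=cv2.Rodrigues(np.array(st['ee_rot']))[0];T[:3,3]=st['tool_pos']
        W=np.linalg.inv(T@c['mount']); return K,W[:3,:3],W[:3,3]
    return K,cv2.Rodrigues(np.array(c['rvec']))[0],np.array(c['tvec'])
def proj(cm,P):
    K,R,t=cm; q=(np.atleast_2d(P)@R.T+t)@K.T; return q[:,:2]/q[:,2:]
def back(cm,uv,z):
    K,R,t=cm; d=R.T@np.linalg.inv(K)@np.array([uv[0],uv[1],1.]); o=-R.T@t
    return o+d*(z-o[2])/d[2]
def crop(im,x0,y0,x1,y1,s,name):
    cv2.imwrite(name,cv2.resize(im[y0:y1,x0:x1,::-1],None,fx=s,fy=s,interpolation=cv2.INTER_CUBIC))
E
python3 - <<'E'
from h import *
s=cv2.imread('pics/scene0.png')[:,:,::-1];t=cv2.imread('pics/top0.png')[:,:,::-1]
crop(s,190,130,340,290,5,'pics/s1.png'); crop(t,150,140,330,220,4.4,'pics/t1.png')
for n in ['scene','top']:
    K,R,tt=cam(n);print(n,-R.T@tt)
c=cam('top')
for uv in [(198,182),(299,175)]: print(back(c,uv,0.15))
E
```

```text
scene [1.16656377 1.04640222 0.88140658]
top [0.37875842 0.00556053 1.61530138]
[0.53155626 0.16431774 0.15      ]
[ 0.55724701 -0.1534813   0.15      ]
```

View pics/s1.png

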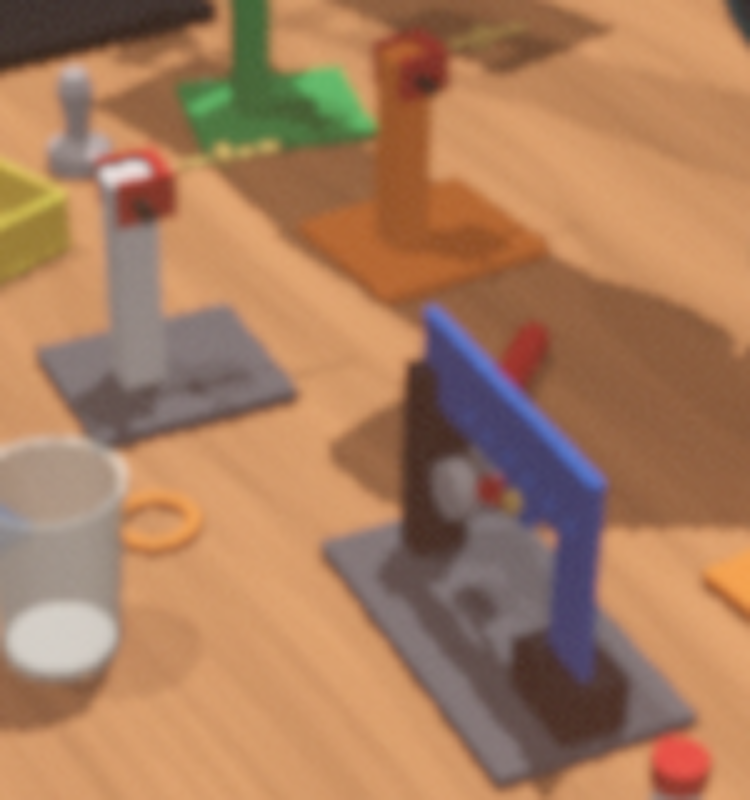

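View pics/t1.png

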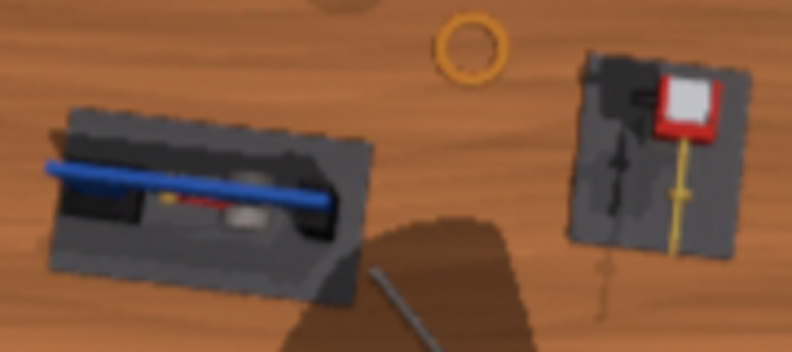

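```bash
python3 - <<'E'
from h import *
t=capture('top'); c=cam('top')
for l in ['bracket_bar','stand','peg_mark','rack']:
  try:
    for d in trace('top',l)[:5]:
        r=np.array(d['rect'])*[512,384,512,384]; print(l,d['confidence'],r.round(1),d['mask'].sum())
  except Exception as e: print(l,e)
hsv=cv2.cvtColor(t,cv2.COLOR_RGB2HSV)
m=cv2.inRange(hsv,(105,150,60),(125,255,255)); m[:, :155]=0;m[:,240:]=0;m[:150]=0;m[215:]=0
ys,xs=np.nonzero(m); print(len(xs),xs.min(),xs.max(),ys.min(),ys.max())
P=np.array([back(c,(x,y),.176) for x,y in zip(xs,ys)])
mu=P.mean(0); u,s,v=np.linalg.svd(P-mu); print(mu, v[0], np.degrees(np.arctan2(-v[0][0],v[0][1])), P[:,1].min(),P[:,1].max())
a=back(c,(304.8,183.9),.165);b=back(c,(303.2,197.5),.165);p=back(c,(306.8,162.7),.172);print(a,b,p,np.linalg.norm(a-b),np.degrees(np.arctan2(*(a-b)[1::-1])),np.degrees(np.arctan2(*(p-b)[1::-1])))
for x,y in [(169,165),(234.5,173),(230,209),(161,201)]: print('rack',back(c,(x,y),.01))
E
```

```text
bracket_bar 0.82 [162.2 174.5  62.4  18.1] 394
stand 0.97 [370.3 228.9  49.1  60.5] 1854
stand 0.7 [301.4 229.4  38.6  44.1] 1705
stand 0.61 [149.6 225.9  41.3  47.1] 1722
stand 0.6 [277.8 150.8  41.7  46.2] 1659
peg_mark 0.95 [370.4 230.3  47.7  54.5] 1766
peg_mark 0.94 [303.6 227.   35.1  50.3] 1693
peg_mark 0.66 [153.4 222.9  35.9  48.1] 1709
peg_mark 0.64 [280.3 150.6  42.2  47.5] 1644
rack 0.96 [159.2 163.6  74.5  47.3] 2218
254 161 224 177 187
[0.52975527 0.18011715 0.176     ] [-1.06676240e-01 -9.94293810e-01 -1.68178839e-17] 173.8762494812194 0.08099784644006275 0.27594939475731767
[ 0.52768837 -0.16994618  0.165     ] [ 0.48515511 -0.16492369  0.165     ] [ 0.59342886 -0.17540808  0.172     ] 0.04282876595096636 -6.734524990514288 -5.530833737066829
rack [0.60410945 0.28085958 0.01      ]
rack [0.57878249 0.05423377 0.01      ]
rack [0.45434061 0.06793795 0.01      ]
rack [0.47927494 0.30481192 0.01      ]
```

```bash
cat >> h.py <<'E'
def shift(target,heading_deg,st=None):
    st=st or state(); R=cv2.Rodrigues(np.array(st['ee_rot']))[0]
    d=R.T@(np.array(target)-st['tool_pos']); h=np.arctan2(R[1,0],R[0,0])
    return d.round(4), -np.round((np.radians(heading_deg)-h+np.pi)%(2*np.pi)-np.pi,4), 'down',R[:,2].round(4)
E
python3 - <<'E'
from h import *
print(shift((.40,-.5,.32),-6)); print(shift((.52,-.215,.28),-6))
E
```

```text
(array([-0.0976, -0.2172, -0.1062]), np.float64(-1.1373), 'down', array([-1.e-04,  2.e-04, -1.e+00]))
(array([-0.3286, -0.4227, -0.0661]), np.float64(-1.1373), 'down', array([-1.e-04,  2.e-04, -1.e+00]))
```

Call:
carry_out([
  [-0.01,-0.02,-0.03],
  [-0.03,-0.05,-0.06],
  [-0.055,-0.085,-0.085],
  [-0.08,-0.12,-0.1],
  [-0.105,-0.155,-0.106],
  [-0.13,-0.19,-0.106],
  [-0.155,-0.225,-0.106],
  [-0.18,-0.255,-0.106],
], twist=[-0.1,-0.22,-0.35,-0.48,-0.61,-0.74,-0.87,-1.0])

```text
time_s: 1.2
tool_pos: [0.4102, -0.4082, 0.3202]
ee_rot: [3.119, -0.37, 0.001]
contact_force: [0.0, -0.2, -0.6]
width: 0.0913
```

```bash
python3 - <<'E'
from h import *
print(state()['tool_pos']);print(shift((.52,-.215,.28),-6))
E
```

```text
[ 0.41019425 -0.40820233  0.32016955]
(array([ 0.0615, -0.2136,  0.0402]), np.float64(-0.1317), 'down', array([ 4.e-04, -3.e-04, -1.e+00]))
```

Call:
carry_out([
  [0.008,-0.03,0.005],
  [0.02,-0.07,0.013],
  [0.033,-0.115,0.022],
  [0.046,-0.155,0.03],
  [0.055,-0.19,0.036],
  [0.06,-0.21,0.04],
  [0.0615,-0.2136,0.0402],
  [0.0615,-0.2136,0.0402],
], twist=[-0.03,-0.06,-0.09,-0.11,-0.13,-0.13,-0.13,-0.13])

```text
time_s: 2.0
tool_pos: [0.5203, -0.217, 0.2798]
ee_rot: [3.137, -0.174, 0.0]
contact_force: [-0.6, -0.2, -0.5]
width: 0.0911
```

```bash
python3 - <<'E'
from h import *
st=state(); im=capture('wrist'); np.save('w1.npy',np.r_[st['tool_pos'],st['ee_rot']]); cv2.imwrite('pics/w1.png',im[:,:,::-1])
print(st['tool_pos'],st['joints'])
cm=cam('wrist',st); print(proj(cm,[[.528,-.170,.165],[.487,-.165,.165]]))
E
```

```text
[ 0.52031661 -0.21702358  0.27982018] [-4.36459782e-01  8.78597980e-02  1.96798412e+00 -9.70028220e-05
  1.08570341e+00 -3.25470754e-01]
[[257.67607758 147.98185285]
 [217.39453635 147.56432986]]
```

View pics/w1.png

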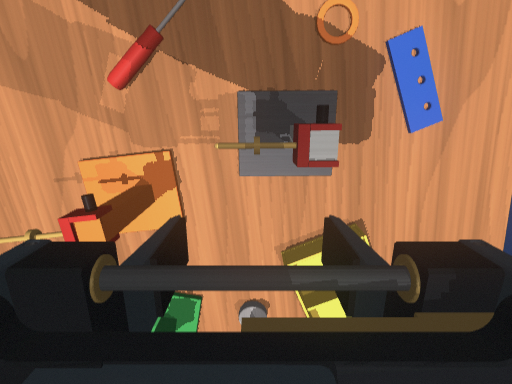

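Call:
carry_out([
  [0,-0.02,0],
  [0,-0.05,0],
  [0,-0.075,0],
  [0,-0.085,0],
  [0,-0.085,0],
  [0,-0.085,0],
], twist=[0,0,0,0,0,0])

```text
time_s: 2.65
tool_pos: [0.5296, -0.1337, 0.2799]
ee_rot: [3.136, -0.176, 0.0]
contact_force: [0.2, 0.1, -0.1]
width: 0.0914
```

```bash
python3 - <<'E'
from h import *
st=state(); im=capture('wrist'); np.save('w2.npy',np.r_[st['tool_pos'],st['ee_rot']]); cv2.imwrite('pics/w2.png',im[:,:,::-1])
print(st['tool_pos'])
cm=cam('wrist',st); print(proj(cm,[[.528,-.170,.165],[.487,-.165,.165]]))
w1=cv2.imread('pics/w1.png')[:,:,::-1]
a=cv2.resize(w1[120:180,190:350],None,fx=5,fy=5,interpolation=cv2.INTER_CUBIC)
b=cv2.resize(im[205:265,190:350],None,fx=5,fy=5,interpolation=cv2.INTER_CUBIC)
cv2.imwrite('pics/w12.png',np.vstack([a,b])[:,:,::-1])
E
```

```text
[ 0.52959741 -0.13370174  0.27990657]
[[257.45618822 224.08520284]
 [220.28152294 223.78239218]]
```

View pics/w12.png

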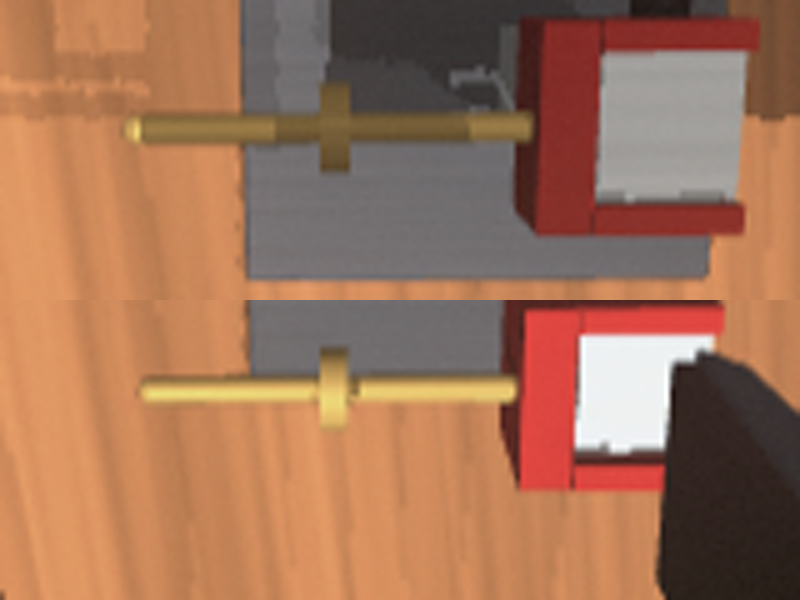

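```bash
cat > tri.py <<'E'
from h import *
def ld(n):
    v=np.load(n); return cam('wrist',dict(tool_pos=v[:3],ee_rot=v[3:]))
c1,c2=ld('w1.npy'),ld('w2.npy')
def tri(a,b,ca=c1,cb=c2):
    P=[K@np.c_[R,t] for K,R,t in (ca,cb)]
    X=cv2.triangulatePoints(P[0],P[1],np.array(a,float),np.array(b,float))[:,0]; return X[:3]/X[3]
E
python3 - <<'E'
from tri import *
t=tri((214.6,145.6),(217.6,222.6));c=tri((253.6,145.0),(253.4,222.2));print(t,c,np.linalg.norm(t-c),np.degrees(np.arctan2(c[1]-t[1],c[0]-t[0])))
for z in (.156,.165,.174):
    print(z,[back(cc,uv,z).round(4) for cc,uv in ((c1,(214.6,145.6)),(c2,(217.6,222.6)),(c1,(253.6,145)),(c2,(253.4,222.2)))])
E
```

```text
[ 0.48468129 -0.16254201  0.16694011] [ 0.52406006 -0.1662579   0.16760638] 0.03955931866415218 -5.39063417523777
0.156 [array([ 0.4831, -0.1635,  0.156 ]), array([ 0.4826, -0.1667,  0.156 ]), array([ 0.5241, -0.1674,  0.156 ]), array([ 0.5233, -0.1708,  0.156 ])]
0.165 [array([ 0.4845, -0.1627,  0.165 ]), array([ 0.4843, -0.1633,  0.165 ]), array([ 0.5242, -0.1665,  0.165 ]), array([ 0.5238, -0.1673,  0.165 ])]
0.174 [array([ 0.4858, -0.1619,  0.174 ]), array([ 0.4859, -0.1599,  0.174 ]), array([ 0.5243, -0.1656,  0.174 ]), array([ 0.5242, -0.1637,  0.174 ])]
```

```bash
python3 - <<'E'
from h import *
print(shift((.524,.11,.29),-6))
E
```

```text
(array([-0.033 , -0.2416, -0.0102]), np.float64(-0.008), 'down', array([ 1.e-04, -2.e-04, -1.e+00]))
```

Call:
carry_out([
  [-0.003,-0.025,-0.01],
  [-0.009,-0.07,-0.01],
  [-0.015,-0.115,-0.01],
  [-0.021,-0.16,-0.01],
  [-0.027,-0.2,-0.01],
  [-0.031,-0.23,-0.01],
  [-0.033,-0.2416,-0.01],
  [-0.033,-0.2416,-0.01],
], twist=[0,0,0,0,0,0,0,0])

```text
time_s: 3.5
tool_pos: [0.524, 0.1112, 0.2897]
ee_rot: [3.137, -0.174, -0.0]
contact_force: [0.7, -0.5, -0.5]
width: 0.0915
```

```bash
python3 - <<'E'
from h import *
st=state(); im=capture('wrist'); np.save('w3.npy',np.r_[st['tool_pos'],st['ee_rot']]); cv2.imwrite('pics/w3.png',im[:,:,::-1])
print(st['tool_pos'])
cm=cam('wrist',st); print(proj(cm,[[.53,.178,.176],[.53+.0106,.178+.0995,.176],[.53-.0106,.178-.0995,.176]]))
crop(im,180,0,340,240,2.5,'pics/w3c.png')
E
```

```text
[0.52401534 0.11124262 0.28966326]
[[253.89773427 128.54501263]
 [253.28400207  14.12901128]
 [254.39814223 221.83436208]]
```

View pics/w3c.png

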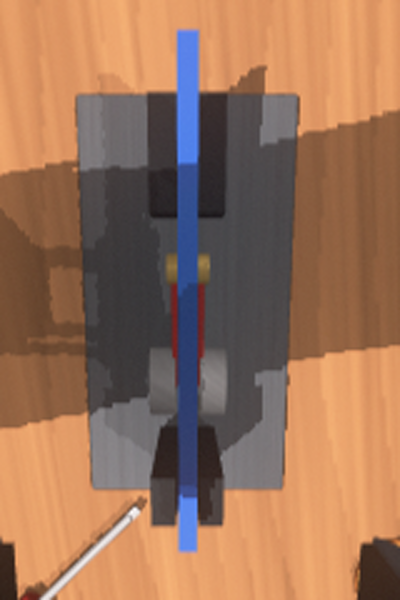

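```bash
python3 - <<'E'
from tri import *
c3=ld('w3.npy')
im=cv2.imread('pics/w3.png')[:,:,::-1]
hsv=cv2.cvtColor(im,cv2.COLOR_RGB2HSV); m=cv2.inRange(hsv,(105,120,60),(125,255,255)); m[:,:240]=0;m[:,270:]=0;m[235:]=0
ys,xs=np.nonzero(m); print(ys.min(),ys.max())
for r in (20,60,100,140,180,215):
    q=xs[ys==r]; print(r,q.min(),q.max(),q.mean())
far=back(c3,(255.0,ys.min()-.5),.176); near=back(c3,(255.,ys.max()+.5),.176)
print(far,near,np.linalg.norm(far-near),(far+near)/2, np.degrees(np.arctan2(-(far-near)[0],(far-near)[1])))
st=state();mid=(far+near)/2; u=(far-near)/np.linalg.norm(far-near)
g=mid-0.016*u; g[2]=.176-.018; print('grasp',g,shift(g,-6.1))
E
```

```text
13 219
20 251 258 254.5
60 251 259 255.0
100 251 258 254.5
140 252 258 255.0
180 252 258 255.0
215 252 257 254.5
[0.54227588 0.2785989  0.176     ] [0.52036377 0.08116109 0.176     ] 0.19865002031451331 [0.53131982 0.17987999 0.176     ] -6.33290273913016
grasp [0.52955494 0.16397763 0.158     ] (array([-0.0005, -0.0539,  0.1316]), np.float64(-0.0052), 'down', array([-1.e-04, -3.e-04, -1.e+00]))
```

Call:
carry_out([
  [0,-0.02,0],
  [0,-0.045,0.02],
  [0,-0.054,0.05],
  [-0.0005,-0.054,0.085],
  [-0.0005,-0.054,0.11],
  [-0.0005,-0.054,0.125],
  [-0.0005,-0.054,0.131],
  [-0.0005,-0.054,0.1315],
], twist=[0,0,0,0,0,0,0,0])

```text
time_s: 4.35
tool_pos: [0.5297, 0.164, 0.1583]
ee_rot: [3.136, -0.177, -0.0]
contact_force: [1.0, -0.9, 0.1]
width: 0.0914
```

```bash
python3 - <<'E'
from h import *
st=state(); im=capture('wrist'); cv2.imwrite('pics/w4.png',im[:,:,::-1])
print(st['tool_pos'],st['contact_force'],shift((0.5296,.1640,.158),-6.3,st))
E
```

```text
[0.52973026 0.16404203 0.15827517] [ 1.00306948 -0.91589568  0.07466228] (array([-0.0001,  0.0001,  0.0003]), np.float64(-0.003), 'down', array([-2.e-04, -1.e-04, -1.e+00]))
```

View pics/w4.png

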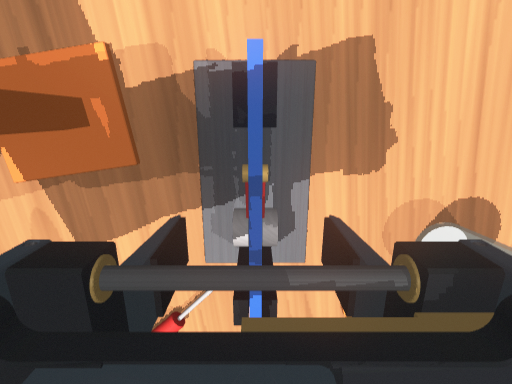

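Call:
carry_out([
  [0,0,0],
  [0,0,0],
  [0,0,0],
  [0,0,0],
  [0,0,0],
  [0,0,0],
  [0,0,0],
  [0,0,0],
], twist=[0,0,0,0,0,0,0,0], jaw=1, squeeze=40)

```text
time_s: 5.2
tool_pos: [0.5294, 0.1648, 0.1582]
ee_rot: [3.137, -0.176, -0.0]
contact_force: [-0.9, 0.5, 0.1]
width: 0.0297
```

Call:
carry_out([
  [0,0,0],
  [0,0,0],
  [0,0,0],
  [0,0,0],
  [0,0,0],
], twist=[0,0,0,0,0])

```text
time_s: 5.7
tool_pos: [0.5293, 0.1648, 0.1582]
ee_rot: [3.137, -0.176, -0.0]
contact_force: [-0.8, -0.0, -0.7]
width: 0.0076
```

Gripped (7.6 mm). Lift straight up.

Call:
carry_out([
  [0,0,-0.004],
  [0,0,-0.012],
  [0,0,-0.022],
  [0,0,-0.034],
  [0,0,-0.048],
  [0,0,-0.064],
  [0,0,-0.08],
  [0,0,-0.08],
], twist=[0,0,0,0,0,0,0,0])

```text
time_s: 6.5
tool_pos: [0.5307, 0.1652, 0.2412]
ee_rot: [-3.135, 0.176, -0.006]
contact_force: [0.5, 0.5, -3.1]
width: 0.0079
```

Call:
carry_out([
  [0,0,-0.012],
  [0,0,-0.03],
  [0,0,-0.05],
  [0,0,-0.07],
  [0,0,-0.09],
  [0,0,-0.105],
  [0,0,-0.11],
  [0,0,-0.11],
], twist=[0,0,0,0,0,0,0,0])

```text
time_s: 7.3
tool_pos: [0.5294, 0.1648, 0.3485]
ee_rot: [-3.137, 0.176, -0.001]
contact_force: [-0.5, 0.3, -3.7]
width: 0.0078
```

```bash
python3 - <<'E'
from h import *
st=state(); im=capture('wrist'); np.save('w5.npy',np.r_[st['tool_pos'],st['ee_rot']]);cv2.imwrite('pics/w5.png',im[:,:,::-1])
s=capture('scene'); cv2.imwrite('pics/s5.png',s[:,:,::-1]); crop(s,220,80,360,220,4.2,'pics/s5c.png')
print(st['tool_pos'],st['ee_rot'],st['contact_force'],st['moment'],st['width'])
E
```

```text
[0.52943898 0.16479631 0.34847244] [-3.13651025e+00  1.75873656e-01 -6.90719866e-04] [-0.5318328   0.26309321 -3.68802243] [ 0.0351506  -0.04725991 -0.03664816] 0.00784952880428168
```

View pics/w5.png

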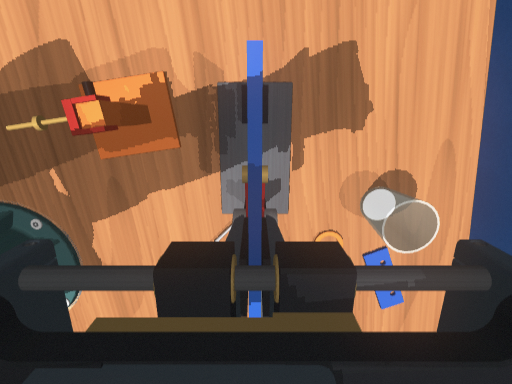

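View pics/s5c.png

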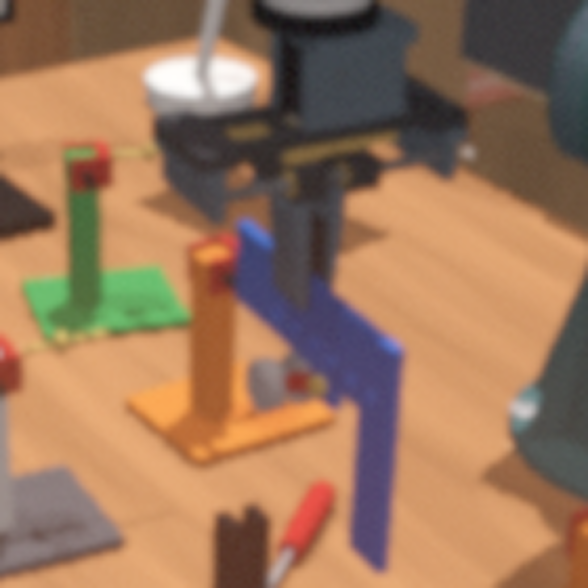

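```bash
python3 - <<'E'
from tri import *
c=calibration('wrist');M=c['mount']; K=cam('top')[0]; 
f=192/np.tan(np.radians(c['fovy']/2)); K=np.array([[f,0,c['cx']],[0,f,c['cy']],[0,0,1]])
for n in ('w4','w5'):
    im=cv2.imread(f'pics/{n}.png')[:,:,::-1]
    hsv=cv2.cvtColor(im,cv2.COLOR_RGB2HSV); m=cv2.inRange(hsv,(105,120,60),(125,255,255)); m[:,:235]=0;m[:,280:]=0;m[235:]=0
    ys,xs=np.nonzero(m); r0=ys.min()
    for r in (r0+5,120,200):
        q=xs[ys==r]; print(n,r,q.min(),q.max())
    for dz in (-.018,):
      for uv in ((255,r0-.5),):
        d=M[:3,:3]@np.linalg.inv(K)@[uv[0],uv[1],1]; o=M[:3,3]; p=o+d*(dz-o[2])/d[2]; print(r0,p)
E
```

```text
w4 45 247 262
w4 120 248 262
w4 200 249 261
40 [-0.00059288 -0.11555344 -0.018     ]
w5 46 247 262
w5 120 247 262
w5 200 248 260
41 [-0.0005927  -0.11511058 -0.018     ]
```

```bash
python3 - <<'E'
from h import *
print(shift((.455,-.159,.348),-5.8))
E
```

```text
(array([-0.0374,  0.3299, -0.0005]), np.float64(-0.0107), 'down', array([-1.2e-03, -3.0e-04, -1.0e+00]))
```

Call:
carry_out([
  [-0.002,0.012,0],
  [-0.006,0.04,0],
  [-0.01,0.075,0],
  [-0.014,0.11,0],
  [-0.018,0.145,0],
  [-0.022,0.18,0],
  [-0.025,0.215,0],
  [-0.028,0.25,0],
], twist=[0,0,0,0,0,0,0,0])

```text
time_s: 8.2
tool_pos: [0.4724, -0.0822, 0.3476]
ee_rot: [3.137, -0.176, -0.001]
contact_force: [-0.2, 0.8, -3.3]
width: 0.0078
```

Call:
carry_out([
  [-0.003,0.025,0],
  [-0.006,0.05,0],
  [-0.009,0.067,0],
  [-0.01,0.077,0],
  [-0.01,0.08,0],
  [-0.01,0.08,0],
  [-0.01,0.08,0],
], twist=[0,-0.01,-0.01,-0.01,-0.01,-0.01,-0.01])

```text
time_s: 8.9
tool_pos: [0.4548, -0.1584, 0.3481]
ee_rot: [-3.137, 0.159, 0.0]
contact_force: [1.0, -0.0, -3.8]
width: 0.0079
```

```bash
python3 - <<'E'
from h import *
st=state(); im=capture('wrist'); np.save('w6.npy',np.r_[st['tool_pos'],st['ee_rot']]);cv2.imwrite('pics/w6.png',im[:,:,::-1])
print(st['tool_pos'],st['contact_force'],st['moment'],st['width'],shift((.457,-.1592,.187),-5.8,st))
E
```

```text
[ 0.45480296 -0.15838257  0.34805963] [ 0.97472322 -0.04183279 -3.79917056] [-0.00088728 -0.14553941  0.00277483] 0.00789798232769309 (array([0.0023, 0.0006, 0.1611]), np.float64(-0.0003), 'down', array([-2.e-04,  3.e-04, -1.e+00]))
```

View pics/w6.png

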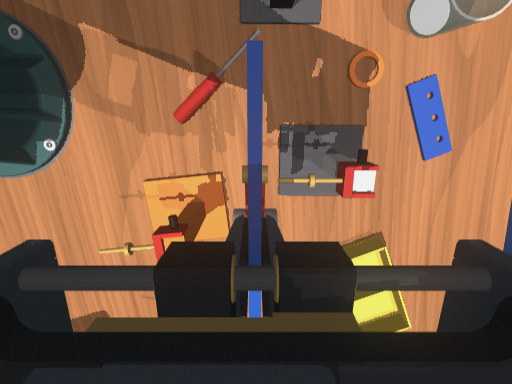

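Call:
carry_out([
  [0,0,0.015],
  [0.001,0,0.04],
  [0.002,0,0.07],
  [0.002,0,0.1],
  [0.002,0.0005,0.13],
  [0.002,0.0005,0.15],
  [0.002,0.0005,0.161],
  [0.002,0.0005,0.161],
], twist=[0,0,0,0,0,0,0,0])

```text
time_s: 9.75
tool_pos: [0.4558, -0.159, 0.1856]
ee_rot: [-3.137, 0.159, 0.004]
contact_force: [0.1, 0.4, -2.9]
width: 0.0076
```

```bash
python3 - <<'E'
from h import *
st=state(); im=capture('wrist'); np.save('w7.npy',np.r_[st['tool_pos'],st['ee_rot']]);cv2.imwrite('pics/w7.png',im[:,:,::-1])
s=capture('scene'); crop(s,150,130,300,280,4,'pics/s7c.png'); cv2.imwrite('pics/s7.png',s[:,:,::-1])
print(st['tool_pos'],st['contact_force'],st['moment'],st['width'],shift((.457,-.1592,.187),-5.8,st))
E
```

```text
[ 0.45583498 -0.15898461  0.18562078] [ 0.06904199  0.43470177 -2.94006944] [ 0.04685057 -0.09988261 -0.06056959] 0.007591871474714563 (array([ 0.0012,  0.0001, -0.0014]), np.float64(-0.0003), 'down', array([-0.0025,  0.001 , -1.    ]))
```

View pics/w7.png

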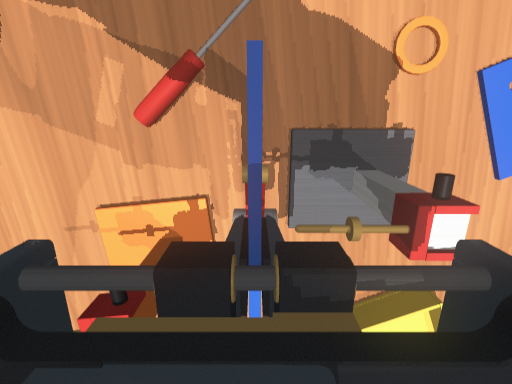

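View pics/s7c.png

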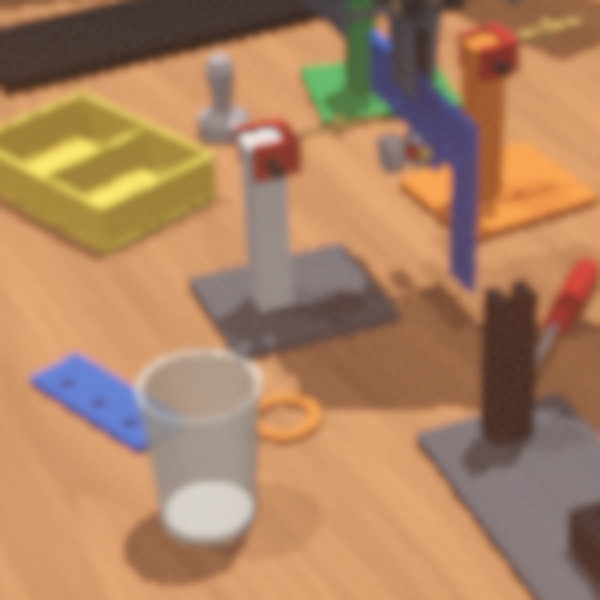

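```bash
python3 - <<'E'
from tri import *
im=cv2.imread('pics/w7.png')[:,:,::-1]; crop(im,280,195,420,265,5.7,'pics/w7c.png')
E
```

```text
(no output)
```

View pics/w7c.png

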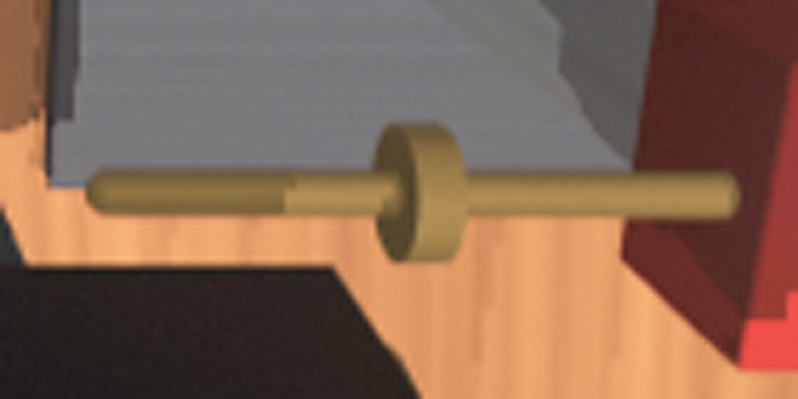

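```bash
python3 - <<'E'
from tri import *
c7=ld('w7.npy')
print(tri((214.6,145.6),(294.7,228.1),c1,c7),tri((217.6,222.6),(294.7,228.1),c2,c7))
print(tri((253.6,145.0),(348.9,228.2),c1,c7),tri((253.4,222.2),(348.9,228.2),c2,c7))
c=calibration('wrist');M=c['mount'];K=c7[0]
for z in (.017,.02,.023):
  for uv in ((294.7,228.1),(348.9,228.2),(409,228.6)):
    d=M[:3,:3]@np.linalg.inv(K)@[uv[0],uv[1],1]; o=M[:3,3]; print(z,(o+d*(z-o[2])/d[2]).round(4))
E
```

```text
[ 0.48461585 -0.16262026  0.16642489] [ 0.48454643 -0.16263309  0.1665731 ]
[ 0.52421719 -0.16626882  0.1675623 ] [ 0.52393897 -0.16588831  0.16843253]
0.017 [ 0.0287 -0.0001  0.017 ]
0.017 [ 0.0685 -0.      0.017 ]
0.017 [0.1127 0.0003 0.017 ]
0.02 [0.0291 0.0011 0.02  ]
0.02 [0.0696 0.0012 0.02  ]
0.02 [0.1145 0.0015 0.02  ]
0.023 [0.0296 0.0024 0.023 ]
0.023 [0.0707 0.0025 0.023 ]
0.023 [0.1163 0.0028 0.023 ]
```

Call:
carry_out([
  [0.002,0.0005,0],
  [0.006,0.0005,0],
  [0.011,0.0005,0],
  [0.015,0.0005,0],
  [0.018,0.0005,0],
  [0.019,0.0005,0],
  [0.019,0.0005,0],
  [0.019,0.0005,0],
], twist=[0,0,0,0,0,0,0,0])

```text
time_s: 10.65
tool_pos: [0.4754, -0.162, 0.1871]
ee_rot: [-3.137, 0.16, 0.0]
contact_force: [-0.8, -0.2, -3.4]
width: 0.0075
```

```bash
python3 - <<'E'
from h import *
st=state(); im=capture('wrist'); np.save('w8.npy',np.r_[st['tool_pos'],st['ee_rot']]); crop(im,235,180,395,270,5,'pics/w8c.png'); cv2.imwrite('pics/w8.png',im[:,:,::-1])
s2=state()
for s in (st,s2): print(s['tool_pos'],s['contact_force'],s['moment'],s['ee_rot'])
E
```

```text
[ 0.47538221 -0.16196654  0.18711946] [-0.83992821 -0.19316    -3.40458276] [ 0.00094282 -0.10850579 -0.01475534] [-3.13740284e+00  1.60036619e-01  4.82246025e-04]
[ 0.47539231 -0.16198245  0.1871606 ] [ 0.16784158  0.41714067 -3.7523724 ] [-0.01823213 -0.09635748  0.01163574] [-3.13743787e+00  1.60141730e-01  2.63285097e-04]
```

View pics/w8c.png

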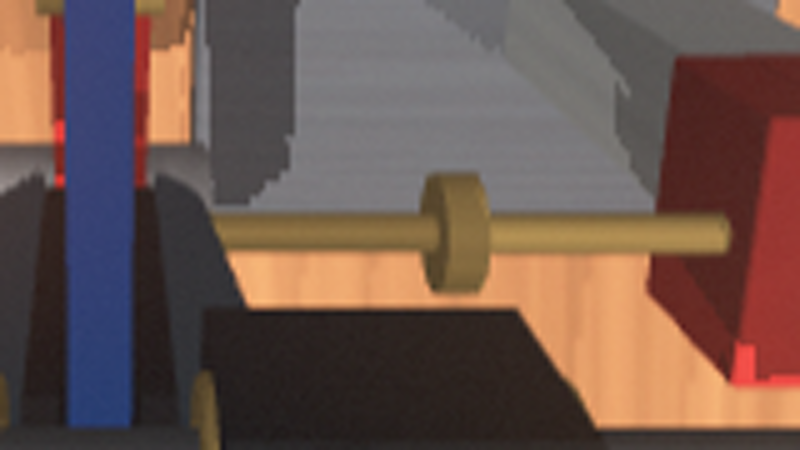

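Call:
carry_out([
  [0.002,0,0],
  [0.004,0,0],
  [0.005,0,0],
  [0.006,0,0],
  [0.0065,0,0],
  [0.0065,0,0],
  [0.0065,0,0],
], twist=[0,0,0,0,0,0,0])

```text
time_s: 11.4
tool_pos: [0.4819, -0.1627, 0.1872]
ee_rot: [-3.137, 0.16, 0.0]
contact_force: [-0.3, -1.2, -3.7]
width: 0.0076
```

Call:
carry_out([
  [0.0005,0,0],
  [0.001,0,0],
  [0.001,0,0],
  [0.001,0,0],
], twist=[0,0,0,0])

```text
time_s: 11.8
tool_pos: [0.483, -0.1628, 0.1873]
ee_rot: [3.137, -0.16, 0.0]
contact_force: [-0.8, -0.7, -3.7]
width: 0.0074
```

Call:
carry_out([
  [0.0005,0,0],
  [0.001,0,0],
  [0.001,0,0],
  [0.001,0,0],
], twist=[0,0,0,0])

```text
time_s: 12.2
tool_pos: [0.484, -0.1629, 0.1872]
ee_rot: [-3.137, 0.16, 0.0]
contact_force: [0.1, -0.3, -4.0]
width: 0.0075
```

Call:
carry_out([
  [0.0005,0,0],
  [0.001,0,0],
  [0.0015,0,0],
  [0.002,0,0],
  [0.002,0,0],
  [0.002,0,0],
], twist=[0,0,0,0,0,0])

```text
time_s: 12.8
tool_pos: [0.486, -0.1631, 0.1872]
ee_rot: [-3.137, 0.16, 0.0]
contact_force: [0.7, -0.4, -4.1]
width: 0.0075
```

Call:
carry_out([
  [0.0005,0,0],
  [0.001,0,0],
  [0.002,0,0],
  [0.003,0,0],
  [0.003,0,0],
  [0.003,0,0],
], twist=[0,0,0,0,0,0])

```text
time_s: 13.4
tool_pos: [0.4889, -0.1634, 0.1872]
ee_rot: [-3.137, 0.16, 0.0]
contact_force: [0.6, 0.2, -3.2]
width: 0.0075
```

```bash
python3 - <<'E'
from h import *
st=state(); im=capture('wrist'); crop(im,235,150,395,270,5,'pics/w9c.png')
s=capture('scene'); crop(s,180,130,280,230,6,'pics/s9c.png')
print(st['tool_pos'],st['contact_force'],st['moment'])
E
```

```text
[ 0.48893352 -0.16340834  0.18717659] [ 0.56195241  0.18144026 -3.20100785] [ 0.00955858 -0.09454707 -0.01762973]
```

View pics/w9c.png

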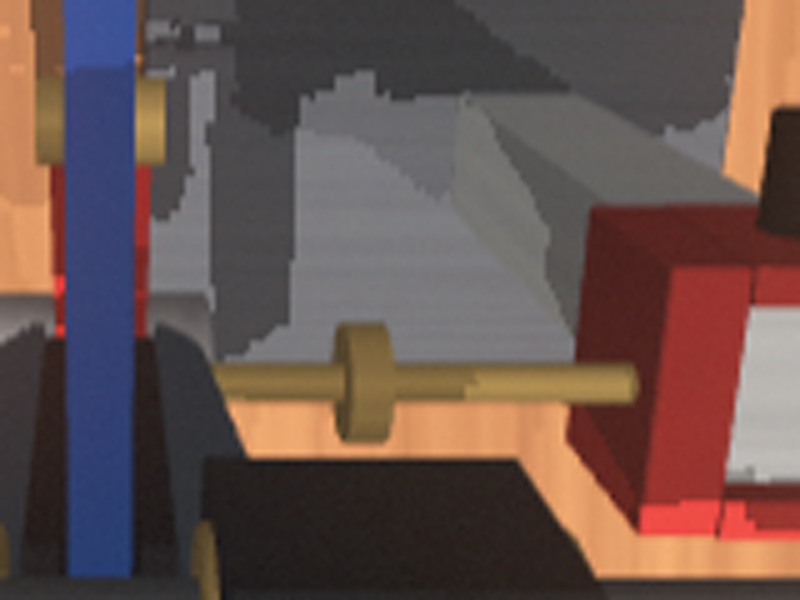

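View pics/s9c.png

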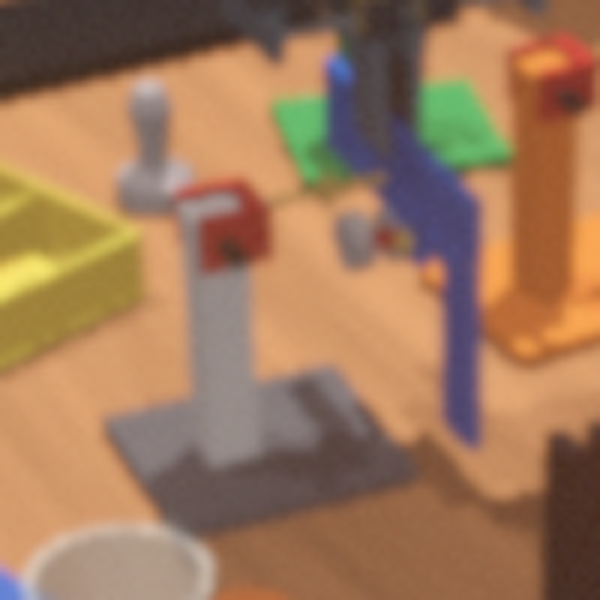

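Call:
carry_out([
  [0.002,0,0],
  [0.004,0,0],
  [0.007,0,0],
  [0.01,0,0],
  [0.012,0,0],
  [0.013,0,0],
  [0.013,0,0],
], twist=[0,0,0,0,0,0,0])

```text
time_s: 14.2
tool_pos: [0.502, -0.1647, 0.1872]
ee_rot: [-3.138, 0.16, 0.0]
contact_force: [-0.2, -0.4, -3.8]
width: 0.0082
```

Call:
carry_out([
  [0.002,0,0],
  [0.005,0,0],
  [0.008,0,0],
  [0.011,0,0],
  [0.013,0,0],
  [0.014,0,0],
  [0.014,0,0],
], twist=[0,0,0,0,0,0,0])

```text
time_s: 14.9
tool_pos: [0.5159, -0.1662, 0.1872]
ee_rot: [-3.137, 0.16, 0.0]
contact_force: [-0.6, 0.0, -4.4]
width: 0.0078
```

```bash
python3 - <<'E'
from h import *
st=state(); im=capture('wrist'); crop(im,235,150,395,270,5,'pics/w10c.png')
s=capture('scene'); crop(s,180,130,280,230,6,'pics/s10c.png')
print(st['tool_pos'],st['contact_force'],st['moment'])
E
```

```text
[ 0.51591729 -0.16617803  0.18720011] [-0.61995867  0.01526082 -4.42000038] [ 0.05067933 -0.0929272  -0.02953981]
```

View pics/w10c.png

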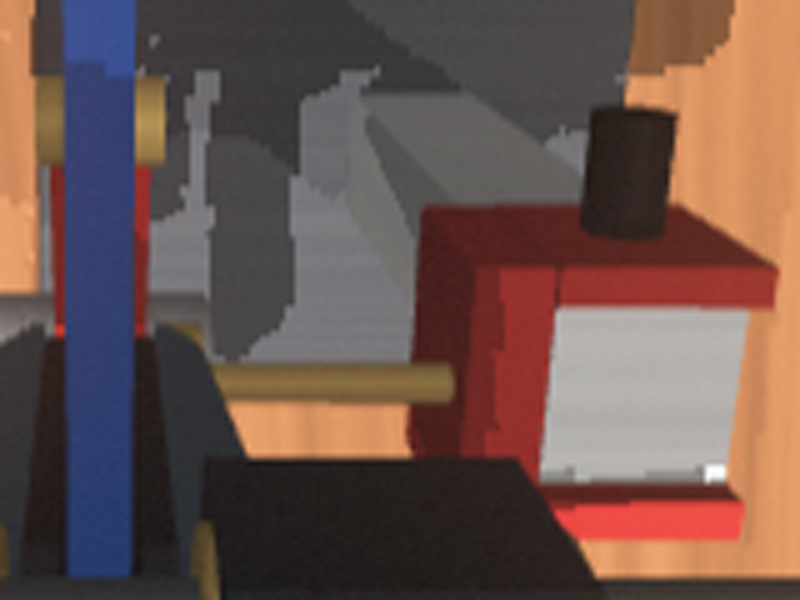

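View pics/s10c.png

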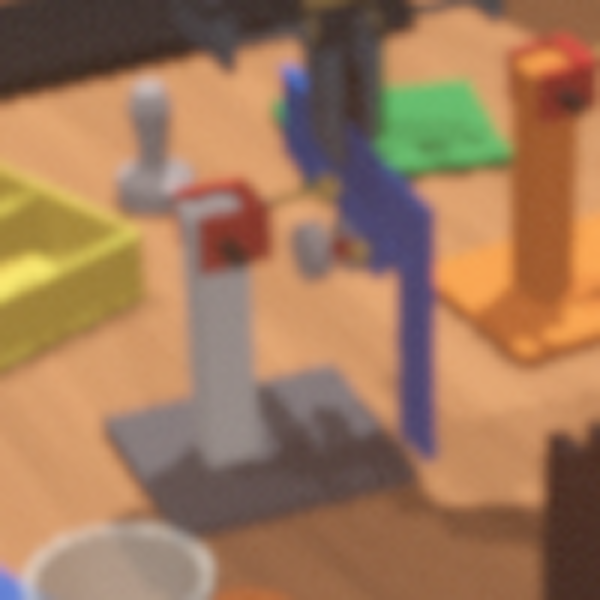

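Call:
carry_out([
  [0.0005,0,0],
  [0.001,0,0],
  [0.0015,0,0],
  [0.002,0,0],
  [0.0025,0,0],
  [0.0025,0,0],
], twist=[0,0,0,0,0,0])

```text
time_s: 15.6
tool_pos: [0.5184, -0.1664, 0.1873]
ee_rot: [3.138, -0.16, 0.0]
contact_force: [0.0, -0.3, -3.7]
width: 0.0078
```

Call:
carry_out([
  [0.0005,0,0],
  [0.001,0,0],
  [0.001,0,0],
  [0.001,0,0],
], twist=[0,0,0,0])

```text
time_s: 16.0
tool_pos: [0.5193, -0.1665, 0.1872]
ee_rot: [-3.137, 0.16, 0.0]
contact_force: [-0.6, -0.1, -3.7]
width: 0.0079
```

Call:
carry_out([
  [0.0003,0,0],
  [0.0006,0,0],
  [0.0006,0,0],
], twist=[0,0,0])

```text
time_s: 16.3
tool_pos: [0.52, -0.1666, 0.1872]
ee_rot: [3.137, -0.16, 0.0]
contact_force: [-0.3, 0.2, -3.9]
width: 0.0079
```

Call:
carry_out([
  [0.0003,0,0],
  [0.0006,0,0],
  [0.0006,0,0],
], twist=[0,0,0])

```text
time_s: 16.6
tool_pos: [0.5205, -0.1666, 0.1872]
ee_rot: [-3.138, 0.16, 0.0]
contact_force: [0.2, -0.7, -3.5]
width: 0.0076
```

Call:
carry_out([
  [0.0003,0,0],
  [0.0006,0,0],
  [0.0006,0,0],
], twist=[0,0,0])

```text
time_s: 16.9
tool_pos: [0.5209, -0.1667, 0.1872]
ee_rot: [-3.137, 0.16, 0.001]
contact_force: [-3.1, 0.5, -2.3]
width: 0.0078
```

Call:
carry_out([
  [0.0003,0,0],
  [0.0006,0,0],
  [0.0006,0,0],
], twist=[0,0,0])

```text
time_s: 17.2
tool_pos: [0.521, -0.1667, 0.1871]
ee_rot: [-3.137, 0.16, 0.003]
contact_force: [-6.5, -0.7, 1.0]
width: 0.008
```

```bash
python3 - <<'E'
from h import *
st=state(); im=capture('wrist'); crop(im,235,150,395,270,5,'pics/w11c.png')
print(st['tool_pos'],st['contact_force'],st['moment'])
E
```

```text
[ 0.52102122 -0.16668426  0.18713016] [-6.47790468 -0.66963991  1.01312029] [ 0.01464492  1.3286903  -0.0242812 ]
```

View pics/w11c.png

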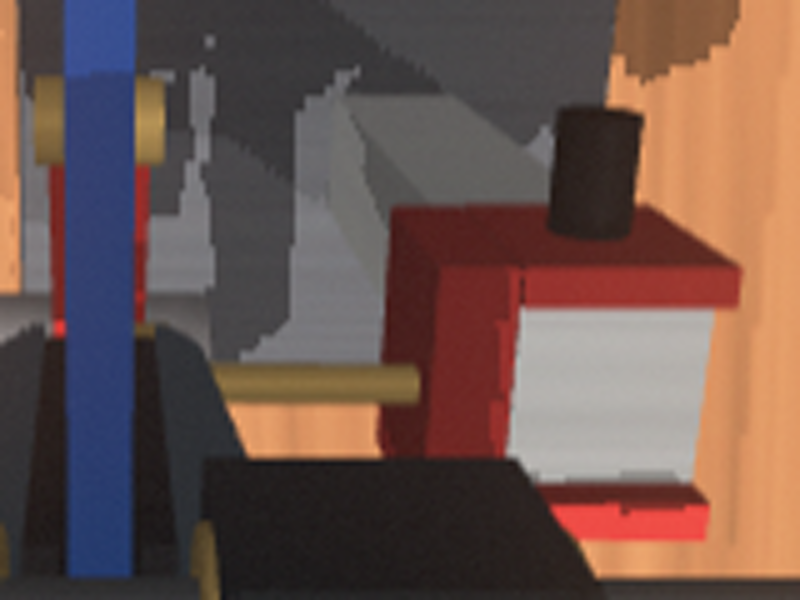

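Call:
carry_out([
  [-0.0005,0,0],
  [-0.001,0,0],
  [-0.001,0,0.0005],
  [-0.001,0,0.001],
  [-0.001,0,0.001],
  [-0.001,0,0.001],
], twist=[0,0,0,0,0,0])

```text
time_s: 17.85
tool_pos: [0.5208, -0.1667, 0.1862]
ee_rot: [3.137, -0.16, 0.0]
contact_force: [-0.0, -0.7, -4.0]
width: 0.0079
```

Call:
carry_out([
  [0,0,0.0004],
  [0,0,0.0008],
  [0,0,0.0008],
], twist=[0,0,0])

```text
time_s: 18.15
tool_pos: [0.5208, -0.1667, 0.1854]
ee_rot: [3.137, -0.16, 0.0]
contact_force: [0.2, 0.1, -4.2]
width: 0.0075
```

Call:
carry_out([
  [0,0,0.0003],
  [0,0,0.0006],
  [0,0,0.0006],
], twist=[0,0,0])

```text
time_s: 18.45
tool_pos: [0.5207, -0.1667, 0.1848]
ee_rot: [-3.138, 0.16, -0.0]
contact_force: [-0.6, 0.4, -4.0]
width: 0.0082
```

Call:
carry_out([
  [0,0,0.0003],
  [0,0,0.0006],
  [0,0,0.0006],
], twist=[0,0,0])

```text
time_s: 18.75
tool_pos: [0.5208, -0.1667, 0.1845]
ee_rot: [3.137, -0.16, 0.0]
contact_force: [-1.1, 0.1, 1.3]
width: 0.0077
```

Call:
carry_out([
  [0,0,0.0003],
  [0,0,0.0006],
  [0,0,0.0006],
], twist=[0,0,0])

```text
time_s: 19.05
tool_pos: [0.5209, -0.1668, 0.1842]
ee_rot: [3.137, -0.16, 0.0]
contact_force: [-2.8, 0.3, 7.8]
width: 0.0074
```

Call:
carry_out([
  [0,0,-0.0003],
  [0,0,-0.0006],
  [0,0,-0.0006],
  [0,0,-0.0006],
], twist=[0,0,0,0], squeeze=10)

```text
time_s: 19.45
tool_pos: [0.5208, -0.1667, 0.1843]
ee_rot: [3.137, -0.16, 0.0]
contact_force: [-0.7, 1.0, 2.1]
width: 0.0078
```

Call:
carry_out([
  [0,0,0],
  [0,0,0],
  [0,0,0],
  [0,0,0],
  [0,0,0],
  [0,0,0],
], twist=[0,0,0,0,0,0], jaw=0.72)

```text
time_s: 20.05
tool_pos: [0.5207, -0.1667, 0.1842]
ee_rot: [-3.137, 0.16, 0.0]
contact_force: [-0.1, 0.1, 0.4]
width: 0.0255
```

```bash
python3 - <<'E'
from h import *
st=state(); im=capture('wrist'); cv2.imwrite('pics/w12_.png',im[:,:,::-1])
s=capture('scene'); crop(s,180,130,280,230,6,'pics/s12c.png')
print(st['tool_pos'],st['contact_force'],st['moment'],st['width'])
E
```

```text
[ 0.52071024 -0.16665675  0.18421099] [-0.05947291  0.09481993  0.38601163] [-0.06113718 -0.14140455  0.0202134 ] 0.025472449411929155
```

View pics/w12_.png

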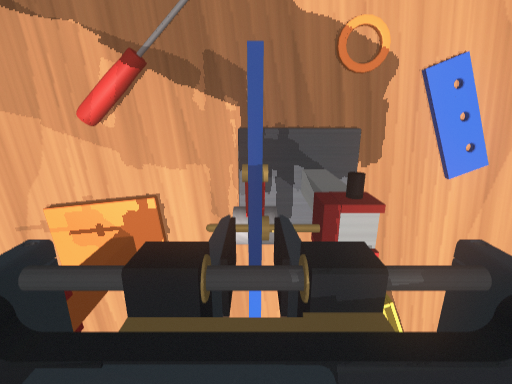

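View pics/s12c.png

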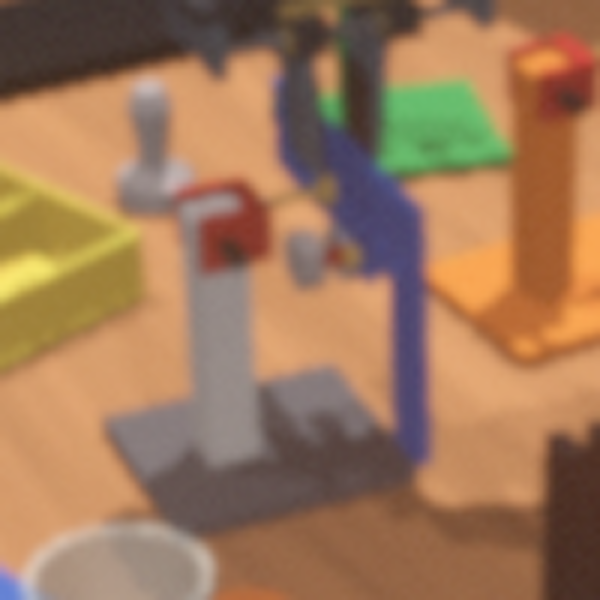

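Call:
carry_out([
  [0,0,-0.005],
  [0,0,-0.015],
  [0,0,-0.03],
  [0,0,-0.05],
  [0,0,-0.07],
  [0,0,-0.09],
  [0,0,-0.1],
  [0,0,-0.1],
], twist=[0,0,0,0,0,0,0,0])

```text
time_s: 20.95
tool_pos: [0.5214, -0.1669, 0.2863]
ee_rot: [3.137, -0.16, 0.005]
contact_force: [-0.1, -0.4, -0.1]
width: 0.0257
```

```bash
python3 - <<'E'
from h import *
st=state(); im=capture('wrist'); np.save('w13.npy',np.r_[st['tool_pos'],st['ee_rot']]); cv2.imwrite('pics/w13.png',im[:,:,::-1])
s=capture('scene'); crop(s,180,130,280,230,6,'pics/s13c.png')
print(st['tool_pos'],st['contact_force'],st['width'])
E
```

```text
[ 0.52141928 -0.16693039  0.28627538] [-0.14009149 -0.42644342 -0.12866247] 0.025661456754245672
```

View pics/w13.png

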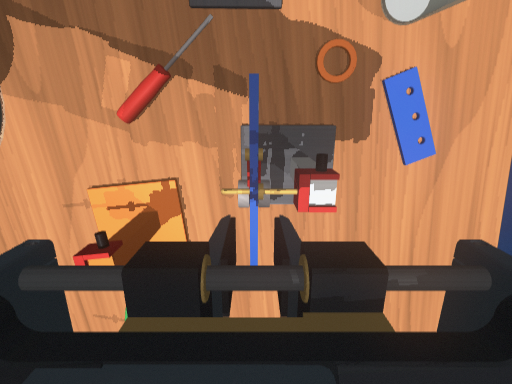

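View pics/s13c.png

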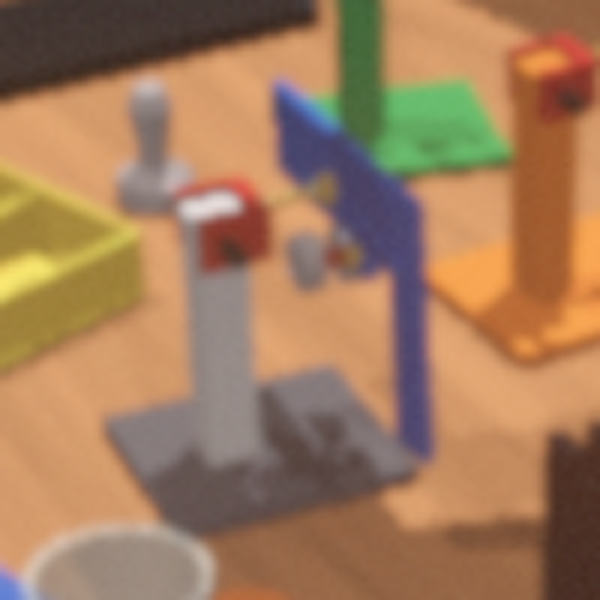

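Call:
carry_out([
  [0,0.005,-0.01],
  [0,0.02,-0.03],
  [0,0.04,-0.05],
  [0,0.06,-0.06],
  [0,0.07,-0.06],
  [0,0.07,-0.06],
  [0,0.07,-0.06],
  [0,0.07,-0.06],
], twist=[0,0,0,0,0,0,0,0])

```text
time_s: 21.85
tool_pos: [0.5133, -0.2356, 0.3434]
ee_rot: [-3.137, 0.159, 0.002]
contact_force: [-0.4, -0.2, -0.3]
width: 0.0257
```

```bash
python3 - <<'E'
from h import *
st=state(); w=capture('wrist'); s=capture('scene'); t=capture('top')
np.save('w14.npy',np.r_[st['tool_pos'],st['ee_rot']])
a=np.radians(-5.8); X=np.array([np.cos(a),np.sin(a),0]);Y=np.array([-np.sin(a),np.cos(a),0]);Z=np.array([0,0,1.])
col=np.array([.5245,-.1663,.1675]); o=col-.004*X+.016*Y; o[2]=.1675+7.5e-3
pts=[(-100,28),(100,28),(100,-128),(64,-128),(64,-28),(-100,-28)]
def draw(im,cm,x0,y0,x1,y1,f,name):
    b=cv2.resize(im[y0:y1,x0:x1,::-1],None,fx=f,fy=f,interpolation=cv2.INTER_CUBIC)
    for sx,c in ((4,(0,255,0)),(-4,(0,255,255))):
        q=proj(cm,[o+sx*1e-3*X+y*1e-3*Y+z*1e-3*Z for y,z in pts]); q=((q-[x0,y0]+.5)*f-.5).round().astype(int)
        cv2.polylines(b,[q.reshape(-1,1,2)],True,c,1)
    cv2.imwrite(name,b)
draw(s,cam('scene'),205,130,275,220,8,'pics/ov_s.png'); draw(w,cam('wrist',st),0,0,512,384,1.5,'pics/ov_w.png')
print(st['tool_pos'],st['contact_force'],st['time_s'])
E
```

```text
[ 0.51334229 -0.23555348  0.3434171 ] [-0.40373486 -0.20397724 -0.26522655] 21.85
```

View pics/ov_s.png

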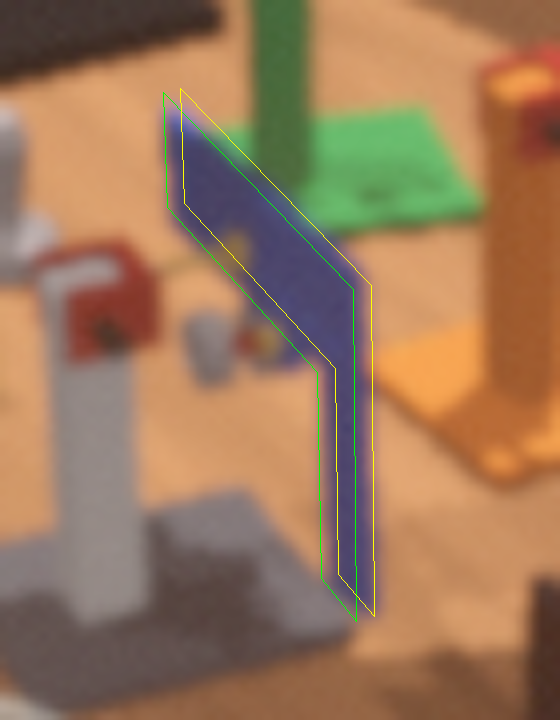

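View pics/ov_w.png

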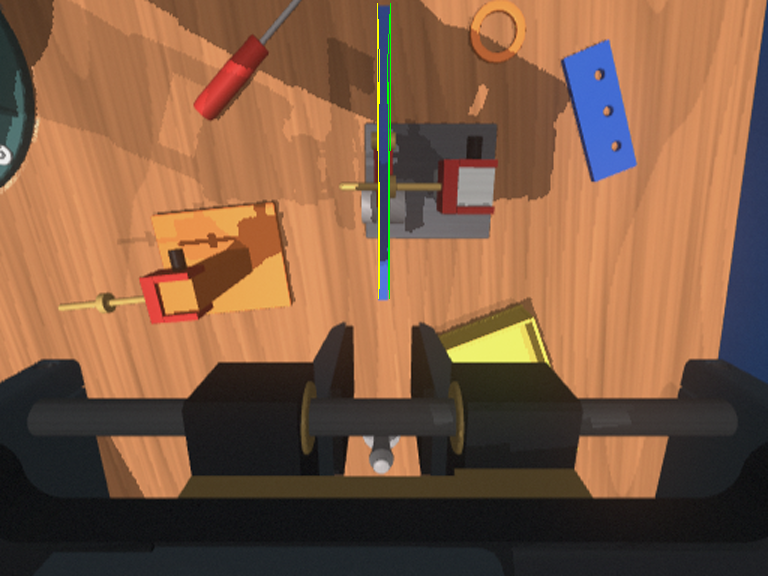

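```bash
python3 -c "
from rig import *
print(close_job())"
```

```text
the job is handed in; nothing more can be done
None
```

The bracket is hanging on the grey stand's brass peg by the y = -16 mm hole, and I handed the job in at about 22 s. I used that hole because the lever lies on its +2.0 stop, discs on the side away from the leg. That puts the balance point at about y = -16 mm.

- **Finding the peg:** The wrist pictures put the peg at about 167 mm above the bench. The bracket went onto it with no sideways force I could feel.
- **Pushing home:** I pushed it along the peg until it met the collar, at about 6.5 N, then backed off slightly.
- **Letting go:** Lowering the bracket onto the peg briefly loaded the stand with an estimated 11 N, against the 20 N limit. I eased that off and opened the jaws.
- **Last checks:** The gripper was clear, with about 0 N on it. The outline I expected matched the scene and wrist pictures to 1–2 pixels, so the bracket is level, square and at the collar. The lever is still at its stop, and nothing else in the pictures looked moved.
- **Not confirmed:** I judged that it hangs at rest from pictures about 1 s apart, not from a measured speed. No check failed or disagreed beyond 1–2 mm of measuring scatter.

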